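# Ready the bench polisher: stir the media, set the speed to the mark and lock it

## Task

Get the vibratory polisher ready to run: with the red-handled stirrer from the tool rack, stir the green cones right round the bowl until every one has been shifted a centimetre or more from where it lay, keep them all in the bowl, and hang the stirrer back in its own hole. Turn the black speed knob until its white pointer meets the red mark, then lock the setting by sliding the clear guard fully home over the knob. Touch the cones only with the stirrer, and leave the other tools and jars where they are.

Things in the scene. Friction and masses are not known exactly. Their poses are not given: they have to be found in the camera images.
- polisher: fixed bench vibratory polisher: blue housing 60 high (local x -85..105, y -85..225), yellow bowl at one end, grey console at the other. Origin on the bench under the bowl's axis; local +y points to the console, -x is its front. Knob axis at local (-30, 165); two rails 10 high along x, 41 either side of it.
- bowl_floor (a point): centre of the bowl's inner floor, 90 above the bench, axes as the polisher's. Inner radius about 55 at the floor, rim 150 outside diameter at height 150, wall 4. On the axis stands a fixed yellow spindle, radius 16 at its foot, 11 at 20 up, 9 at the top, with a stud up to 162 above the bench.
- knob_grip (a point): on the vertical axis of the black speed knob, 79 above the bench, inside its finger bar. Bar 42 long, 13 thick, upright from 68 to 90 above the bench, on a round skirt 44 in diameter; take it across its thickness. A white line along half the bar shows its pointer end.
- speed_knob (a joint): angle of the speed knob, rad, 0 to 4.7, growing clockwise seen from above; it stays where it is left (friction 0.05 N m). The pointer end of the bar lies along the polisher's local +x turned counter-clockwise by (2.356 - value).
- pointer (a point): tip of the knob's pointer, carried to a radius of 28 from the knob's axis, at deck height.
- red_mark (a joint): angle of the red working mark on the aluminium ring round the knob, measured exactly as the knob's: pointer and mark meet when both joints read the same. Differs from job to job; leave it as it is (flat, not gripped).
- mark_tip (a point): inner end of the red mark, at radius 28 from the knob's axis.
- guard (a joint): the knob's sliding lock guard, m: 0 = parked at the far end (knob free), 0.080 = fully home over the knob, at its stop. Slides towards the polisher's local -x as it grows. Found anywhere from parked to nearly home. Sliding friction 1.5 N; stays where it is left.
- guard_tab (a point): centre of the orange pull tab on the clear guard, 112 above the bench: 14 thick along the slide, 36 wide, 20 high (102 to 122), at the middle of the hood's roof. Hood 68 along the slide x 74 across, roof top at 102, open on its local -x side. When parked its open edge is 46 from the knob's axis.
- rack: fixed wooden tool rack, 210 x 90 and 130 high, with three 17 mm square through holes in its top plate (12 thick) at local x -70, 0, +70; origin on the bench under its centre. Stands left or right of the polisher (at its other side, mirrored, stands a fixed steel ball vise 110 wide, 108 high). Holds the stirrer and two gravers in any order.
- stirrer: stirring rod hanging upright in a hole of the rack by its brass collar (30 diameter, 8 high). Origin: centre of the collar's underside (130 above the bench when seated). Red square grip 18 x 18 from 8 to 70 above the origin, its sides along local x and y; steel rod 11 in diameter reaching 100 below the origin. About 90 g.
- cone0: green plastic polishing cone in the bowl, 24 diameter at its foot, 13 at its tip, 20 high; origin at mid-height on its axis.
- cone1: green plastic polishing cone in the bowl, 24 diameter at its foot, 13 at its tip, 20 high; origin at mid-height on its axis.
- cone2: green plastic polishing cone in the bowl, 24 diameter at its foot, 13 at its tip, 20 high; origin at mid-height on its axis.
- cone3: green plastic polishing cone in the bowl, 24 diameter at its foot, 13 at its tip, 20 high; origin at mid-height on its axis.
- cone4: green plastic polishing cone in the bowl, 24 diameter at its foot, 13 at its tip, 20 high; origin at mid-height on its axis.
- cone5: green plastic polishing cone in the bowl, 24 diameter at its foot, 13 at its tip, 20 high; origin at mid-height on its axis.
- graver_a: graver with wooden mushroom handle (36 diameter, top 58 above the origin) hanging in the rack by its ferrule; origin at the ferrule's underside. Bystander.
- graver_b: as graver_a.
- graver_c: graver lying on the bench in front of the console, about 155 long, 24 high. Bystander.
- ring_clamp: wooden ring clamp lying in front of the bowl, 120 x 30 x 18. Bystander.
- jar: amber jar behind the polisher, 44 diameter, 70 high. Bystander.
- tin: aluminium tin behind the console, 60 diameter, 60 high. Bystander.
- bowl_lid: yellow bowl lid lying behind the bowl, 148 diameter, 24 high. Bystander.

How it is judged:
On the way:
1. the cones are stirred: each lies more than 10 mm from where it started, the stirrer still in the bowl (distance of each of cone0, cone1, cone2, cone3, cone4, cone5 from where it was at the start of the episode above 0.01 m and horizontal distance between stirrer and bowl_floor below 0.07 m and z of stirrer in the frame of bowl_floor below 0.15 m), for 0.05 s.
At the end, for the whole second after the job is handed in: The knob's pointer is within 4 mm (about 8 degrees) of the red mark, the guard is within 3 mm of its stop over the knob, the stirrer hangs upright and still in the hole it came from (within 10 mm), and all six cones are in the bowl (distance between pointer and mark_tip below 0.004 m and value of joint guard above 0.077 m and distance of stirrer from where it was at the start of the episode below 0.01 m and angle between stirrer's own z axis and vertical below 0.1 rad and linear speed of stirrer below 0.02 m/s and horizontal distance between each of cone0, cone1, cone2, cone3, cone4, cone5 and bowl_floor below 0.068 m and z of each of cone0, cone1, cone2, cone3, cone4, cone5 in the frame of bowl_floor above 0 m); the robot touches nothing.
It fails at once if a cone is touched by the fingers (contact force between the fingers and cone0 above 0.5 N or contact force between the fingers and cone1 above 0.5 N or contact force between the fingers and cone2 above 0.5 N or contact force between the fingers and cone3 above 0.5 N or contact force between the fingers and cone4 above 0.5 N or contact force between the fingers and cone5 above 0.5 N).
It fails at once if a bystander (the other gravers, ring clamp, jar, tin, bowl lid) is moved more than 20 mm (distance of any of graver_a, graver_b, graver_c, ring_clamp, jar, tin, bowl_lid from where it was at the start of the episode above 0.02 m).
It also fails if it takes over 72 s, if anything falls off the work surface, if the arm or the gripper's body presses on something with over 40 N, if the wrist force passes 120 N, or if a joint passes its speed limit or range.

## Robot

A 7-joint arm with a two-finger parallel gripper is mounted at the origin on the work surface. World frame = base frame: x ahead of the robot, y to its left, z up, the work surface at z = 0. Lengths are in m, angles in rad, forces in N, time in s.
With the tool pointing down it reaches from about 0.425 to 0.95 m from the base axis. Payload 4.7 kg.
Tool frame: the origin (TCP) lies where the fingers leave the gripper's body, on its centre line; the fingertips stand 73 mm ahead of it and the grasp point (between the pads) lies 54 mm ahead of it; z points along the fingers, y is the line along which they close (so a half turn about z gives the same grasp; the last joint's range is limited). The gripper opens to 85 mm and grips with 20 to 120 N. Pads are 22 mm wide; open, the fingers measure 114 mm over their backs; the gripper's body (76 mm by 85 mm) begins 54 mm behind the grasp point. The pads swing forward as they close: fully open they stand 13 mm farther back than shut.
Start: joints at [-1.188, 0.469, -0.049, 1.532, 0.024, 1.141, -0.082], TCP at [0.27, 0.619, 0.304] pointing down, gripper open.
Joint ranges: [-2.59, 2.59], [-0.33, 1.99], [-1.39, 1.29], [0.1, 2.45], [-1.04, 4.18], [0.21, 1.99], [-2.66, 2.66]. Speed limits (rad/s): [2.57, 2.57, 3.14, 3.14, 3.14, 3.14, 3.14].

## Interface

Orientations are given as a rotation vector (axis times angle).
In Python, from station import r gives the robot as it stands.
- The arm moves only by the shell command python3 -m jog 'ROWS' [OPENING] [FORCE]. ROWS is JSON, a list of rows, each a list of 2 entries, a list of its own where there are three numbers: the shift along the tool's x, y, z as a fraction of full scale, then the turn, a rotation vector about the tool's x, y, z as a fraction of full scale. A call has 1 to 20 rows; each row is the pose to reach, as a shift and turn from the pose commanded when the call began, along the tool's axes at that moment; what a row does not reach only later rows make up. Full scale, the value 1, is 0.2 m for a shift and 45 degrees for a turn. A row lasts 1/12 s, in which the tool goes at most 41.7 mm and 7.16 degrees, less where a joint would pass 70% of its speed; a pose out of reach is approached as far as the arm can. A call with a number of a shift or a turn outside -1 to 1 is refused whole. A call with a gripper value outside its range is refused whole. OPENING is the opening, from -1 (shut) to 1 (fully open), set as the call begins (- or left out, the last holds). The fingers move at their own pace and stop on an object; FORCE is the grip in N (left out, the last holds). Time passes only in rows, so rows that repeat a pose let the fingers close. It gives the time, the measured TCP pose, the force, the opening and the grip force at its end, in the units of the state.
- r.state(): the state, without advancing time (a new reading comes with each control period).
- r.snapshot(name): name is "scene" or "top" or "wrist"; returns (picture, depth): 480x640x3 uint8, red, green, blue; 480x640 float32, m along the optical axis (not along the pixel's ray), 0 where there is no reading.
- r.camera_params(name): a dict with "camera_matrix" (3x3 intrinsics, pixels), "pose" (4x4, takes a point from camera to world coordinates). Camera axes: x right, y up, looking along -z (the intrinsics and any distortion apply to the point x, -y, -z); pixel columns grow to the right and rows downward; lengths in m; the calibration is good to about 2 mm. A picture is of the moment at which its call begins: read the wrist's pose just before it. camera_params takes no time and is no camera call; for the wrist camera it gives the pose at the moment of the call.
- r.hand_in(): hands the job in; it is judged then, once.
The state is a dict: "clock": time; "qpos": joint angles; "dq": joint speeds; "joint_torque": joint torques, N m; "position": TCP position; "orientation": TCP orientation; "ft_force": force on the tool from outside, world axes, zero at the start; "wrist_torque": the same for the moment, N m; "width": opening from 0.0 (shut) to 1.0 (fully open); "gripper_force": force on a finger pad.
Only numpy, scipy, OpenCV 4.12 (cv2) and the standard library are available. Lean on these libraries where they do the work, as an engineer would, in place of code of your own. Each camera call takes 0.05 s, during which the arm holds its last target. There are 200 camera calls.

## Working session

There is one attempt and no reset: what is moved stays moved. The work goes in short steps, Python scripts to look and compute and a shell command to move; the robot and the scene stay as the last step left them, time stands still between calls to the robot, and variables do not carry over. Pictures are saved under pics/ and viewed, at most 11 in all, crops included, and the job is handed in when it is done.

```bash
ls; mkdir -p pics; cat > h.py <<'E'
import numpy as np,cv2
from station import r
def snap(n):
    P=r.camera_params(n); im,d=r.snapshot(n); return im,d,np.array(P["camera_matrix"]),np.array(P["pose"])
def cloud(d,K,T):
    v,u=np.mgrid[:d.shape[0],:d.shape[1]]
    p=np.stack([(u-K[0,2])/K[0,0]*d,-(v-K[1,2])/K[1,1]*d,-d],-1)
    return p@T[:3,:3].T+T[:3,3]
E
python3 - <<'E'
from h import *
for n in("scene","top"):
    im,d,K,T=snap(n); np.savez(n+".npz",im=im,d=d,K=K,T=T)
    cv2.imwrite(f"pics/{n}0.png",im[...,::-1]); print(n,K.tolist(),T.round(3).tolist())
print(r.state())
E
```

```text
pics
scene [[439.1376411403129, 0.0, 321.26834351673756], [0.0, 439.1376411403129, 241.2537638291719], [0.0, 0.0, 1.0]] [[-0.824, -0.288, 0.488, 1.084], [0.566, -0.451, 0.69, 0.736], [0.022, 0.845, 0.535, 0.664], [0.0, 0.0, 0.0, 1.0]]
top [[618.9236105780386, 0.0, 316.91495413456363], [0.0, 618.9236105780386, 243.54803693512997], [0.0, 0.0, 1.0]] [[-0.003, 0.991, -0.137, 0.403], [-1.0, -0.001, 0.011, 0.002], [0.011, 0.137, 0.99, 1.387], [0.0, 0.0, 0.0, 1.0]]
{'clock': 0.1, 'qpos': array([-1.18789111,  0.46939764, -0.04863025,  1.53356035,  0.02409077,
        1.14103709, -0.08226358]), 'dq': array([-0.00069014, -0.00062402,  0.00068978, -0.00266576, -0.00156129,
       -0.00180876,  0.00061189]), 'joint_torque': array([ 9.89324872e-04, -5.11515784e+01, -4.68609610e-02, -2.38390732e+01,
        1.08374210e-02,  4.28020707e-03,  1.53545358e-05]), 'position': array([0.26998206, 0.61822035, 0.30294749]), 'orientation': array([-6.42090264e-01, -3.07493562e+00,  2.80620454e-03]), 'ft_force': array([-0.35348396,  0.38853133,  0.46691252]), 'wrist_torque': array([-0.07142948, -0.00938153, -0.04799984]), 'gripper_force': 0.0, 'width': 0.9956516790649184}
```

View pics/top0.png

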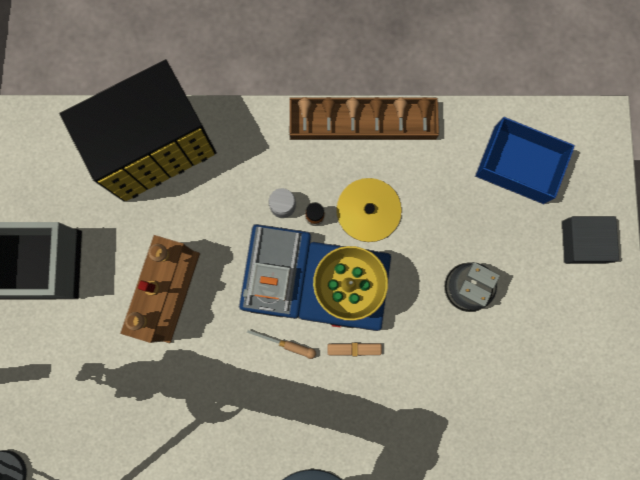

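View pics/scene0.png

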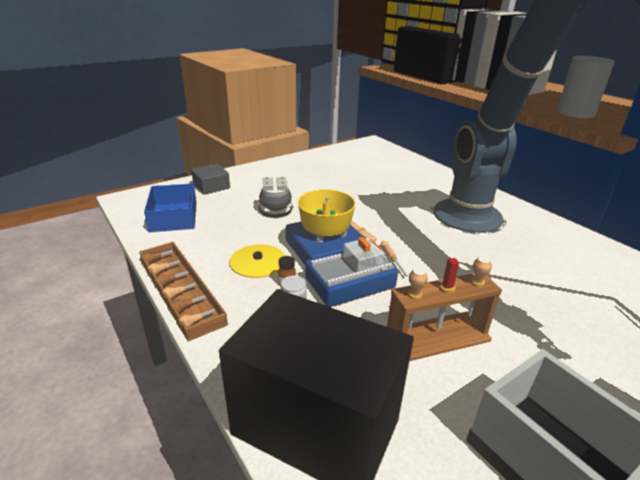

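The top view shows the polisher (bowl about (350,284), console to the left, tab about (268,281)). The rack is at (160,288) with the red stirrer in its middle hole at (147,286). The guard partly covers the knob.

```bash
cat > m.py <<'E'
from h import *
z=np.load("top.npz"); im,d,K,T=[z[k] for k in("im","d","K","T")]
P=cloud(d,K,T); hsv=cv2.cvtColor(im,cv2.COLOR_RGB2HSV).astype(int); H,S,V=hsv[...,0],hsv[...,1],hsv[...,2]
v,u=np.mgrid[:480,:640]
box=lambda a,b,c,e:(u>=a)&(u<b)&(v>=c)&(v<e)
def circ(p):
    A=np.c_[2*p[:,:2],np.ones(len(p))]; s=np.linalg.lstsq(A,(p[:,:2]**2).sum(1),rcond=None)[0]
    return s[:2],np.sqrt(s[2]+s[:2]@s[:2])
Z=P[...,2]
m=box(300,400,235,330)&(Z>.143)&(Z<.153)&(H>18)&(H<35); q=P[m]
print("rim",m.sum(),circ(q))
m=box(230,400,215,335)&(Z>.054)&(Z<.066)&(H>95)&(H<130)&(S>100)
print("housing",m.sum(),Z[m].mean(),cv2.minAreaRect((P[m][:,:2]*1000).astype(np.float32)))
m=box(115,205,230,345)&(Z>.124)&(Z<.136)
print("rack",m.sum(),Z[m].mean(),cv2.minAreaRect((P[m][:,:2]*1000).astype(np.float32)))
m=box(130,165,270,300)&((H<6)|(H>172))&(S>150)&(Z>.17)
print("grip",m.sum(),Z[m].min(),Z[m].max()); t=m&(Z>.193);print(t.sum(),P[t].mean(0),cv2.minAreaRect((P[t][:,:2]*1000).astype(np.float32)))
m=box(255,282,270,292)&(Z>.115)&(S>120)
print("tab",m.sum(),P[m].mean(0),cv2.minAreaRect((P[m][:,:2]*1000).astype(np.float32)))
m=(box(320,380,255,315)&(H>60)&(H<90)&(S>100)&(Z<.125)).astype(np.uint8)
n,l,st,c=cv2.connectedComponentsWithStats(m)
for i in range(1,n):
    if st[i,4]>15: print("cone",st[i,4],c[i].round(),P[l==i].mean(0).round(3),P[l==i][:,2].max().round(3))
cv2.imwrite("pics/c.png",cv2.resize(im[215:325,235:400,::-1],None,fx=4.8,fy=4.8,interpolation=cv2.INTER_CUBIC))
E
python3 m.py
```

```text
rim 527 (array([ 0.49568087, -0.07712309]), np.float64(0.07164645313989185))
housing 2782 0.05854436334265798 ((515.0926513671875, -10.5445556640625), (305.68096923828125, 187.2136688232422), 81.170654296875)
rack 2693 0.1293094013893793 ((487.2911682128906, 323.73590087890625), (66.30199432373047, 210.11167907714844), 73.07833862304688)
grip 101 0.1714086594046813 1.3865241784021265
76 [0.48585817 0.31831271 0.21410417] ((442.0625305175781, 166.84254455566406), (338.6539306640625, 16.427907943725586), 73.91845703125)
tab 116 [0.50272297 0.08752187 0.12066495] ((502.9704284667969, 87.79463958740234), (34.91738510131836, 14.094733238220215), 81.29021453857422)
cone 61 [340. 268.] [ 0.528 -0.06   0.106] 0.113
cone 58 [357. 272.] [ 0.521 -0.095  0.106] 0.112
cone 62 [333. 284.] [ 0.495 -0.045  0.106] 0.112
cone 59 [364. 285.] [ 0.494 -0.11   0.106] 0.115
cone 64 [337. 296.] [ 0.471 -0.054  0.105] 0.112
cone 61 [354. 298.] [ 0.466 -0.088  0.106] 0.113
```

View pics/c.png

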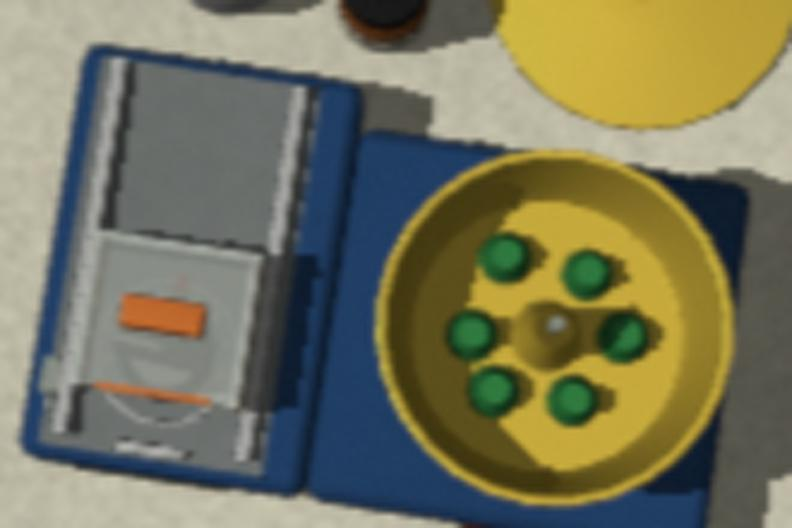

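The crop shows the guard mostly home, with the tab at crop (162,315) and a faint red mark under the hood. The six cones are spaced round the spindle. The polisher yaw comes out the same from the housing and from the tab, about -8.8°.

```bash
cat > g.py <<'E'
from h import *
import sys
from scipy.spatial.transform import Rotation as Ro
s=r.state(); p=s["position"]; R=Ro.from_rotvec(s["orientation"]).as_matrix()
def goal(x,y,z,yaw=None,lab=""):
    if yaw is None: yaw=np.degrees(np.arctan2(R[1,1],R[0,1]))
    a=np.radians(yaw); Y=np.array([np.cos(a),np.sin(a),0]); Z=np.array([0,0,-1.]); G=np.c_[np.cross(Y,Z),Y,Z]
    print(lab,"shift",(R.T@(np.array([x,y,z])-p)/.2).round(3).tolist(),"turn",(Ro.from_matrix(R.T@G).as_rotvec()/(np.pi/4)).round(3).tolist())
if __name__=="__main__":
    print("t",round(s["clock"],2),"p",p.round(4),"yaw",np.degrees(np.arctan2(R[1,1],R[0,1])).round(2),"F",s["ft_force"].round(1),"w",round(s["width"],3),"q",s["qpos"].round(2))
    for a in sys.argv[1:]: goal(*[float(k) for k in a.split(",")],lab=a)
E
cat >> m.py <<'E'
print("----")
m=box(130,165,270,300)&((H<8)|(H>170))&(S>130)&(Z<.21)
q=P[m]; print(len(q),np.percentile(q[:,2],[5,50,95])); t=q[q[:,2]>.192]; print(len(t),t.mean(0),np.median(t,0),cv2.minAreaRect((t[:,:2]*1000).astype(np.float32)))
m=box(115,205,230,345)&(Z>.17)&(Z<.2)&(H>6)&(H<20); n,l,st,c=cv2.connectedComponentsWithStats(m.astype(np.uint8))
for i in range(1,n):
    if st[i,4]>30: print("graver",P[l==i].mean(0))
E
python3 m.py | sed -n '/----/,$p'; python3 g.py 0.487,0.322,0.3,73
```

```text
----
129 [0.1501767  0.19610873 0.20153817]
78 [0.48714256 0.32272056 0.19845439] [0.48757945 0.3227112  0.19856015] ((487.22564697265625, 322.992919921875), (17.64358139038086, 16.950918197631836), 63.72205352783203)
graver [0.55242434 0.30008445 0.18081812]
graver [0.42018603 0.34013887 0.18120534]
t 0.1 p [0.27   0.6182 0.3029] yaw 66.41 F [-0.4  0.4  0.5] w 0.996 q [-1.19  0.47 -0.05  1.53  0.02  1.14 -0.08]
0.487,0.322,0.3,73 shift [-1.587, -0.923, 0.016] turn [-0.002, -0.0, -0.146]
```

```bash
python3 -m jog '[[[-0.8,-0.46,0],[0,0,-0.146]],[[-0.8,-0.46,0],[0,0,-0.146]],[[-0.8,-0.46,0],[0,0,-0.146]],[[-0.8,-0.46,0],[0,0,-0.146]],[[-0.8,-0.46,0],[0,0,-0.146]],[[-0.8,-0.46,0],[0,0,-0.146]]]' 1 90; python3 g.py 0.487,0.322,0.3,73
```

```text
clock: 0.6
position: [0.3847, 0.4647, 0.3037]
orientation: [0.48, 3.102, -0.005]
ft_force: [0.1, -0.3, -0.2]
width: 1.001
gripper_force: 0.0
t 0.6 p [0.3847 0.4647 0.3037] yaw 72.41 F [ 0.1 -0.3 -0.2] w 1.001 q [-0.93  0.35 -0.03  1.71  0.01  1.08  0.3 ]
0.487,0.322,0.3,73 shift [-0.703, -0.525, 0.022] turn [-0.003, 0.004, -0.013]
```

```bash
python3 -m jog '[[[-0.7,-0.52,0],[0,0,-0.01]],[[-0.7,-0.52,0],[0,0,-0.01]],[[-0.7,-0.52,0],[0,0,-0.01]],[[-0.7,-0.52,0],[0,0,-0.01]],[[-0.7,-0.52,0],[0,0,-0.01]],[[-0.7,-0.52,0],[0,0,-0.01]],[[-0.7,-0.52,0],[0,0,-0.01]],[[-0.7,-0.52,0],[0,0,-0.01]]]'; python3 g.py 0.487,0.322,0.232,73
```

```text
clock: 1.27
position: [0.482, 0.3319, 0.3036]
orientation: [-0.448, -3.108, -0.001]
ft_force: [0.4, -0.0, -0.4]
width: 1.003
gripper_force: 0.0
t 1.27 p [0.482  0.3319 0.3036] yaw 73.61 F [ 0.4 -0.  -0.4] w 1.003 q [-0.7   0.32  0.03  1.76 -0.01  1.06  0.62]
0.487,0.322,0.232,73 shift [-0.038, -0.04, 0.358] turn [0.001, -0.002, 0.014]
```

```bash
python3 -m jog '[[[-0.038,-0.04,0],[0,0,0.01]],[[-0.038,-0.04,0.03],[0,0,0.01]],[[-0.038,-0.04,0.13],[0,0,0.01]],[[-0.038,-0.04,0.23],[0,0,0.01]],[[-0.038,-0.04,0.3],[0,0,0.01]],[[-0.038,-0.04,0.345],[0,0,0.01]],[[-0.038,-0.04,0.36],[0,0,0.01]],[[-0.038,-0.04,0.36],[0,0,0.01]],[[-0.038,-0.04,0.36],[0,0,0.01]]]'; python3 g.py 0.487,0.322,0.232,73
python3 - <<'E'
from h import *
im,d,K,T=snap("wrist"); cv2.imwrite("pics/w1.png",im[...,::-1])
E
```

```text
clock: 2.02
position: [0.4886, 0.3204, 0.2325]
orientation: [0.464, 3.106, 0.001]
ft_force: [1.1, 0.7, 0.5]
width: 0.998
gripper_force: 0.0
t 2.02 p [0.4886 0.3204 0.2325] yaw 72.99 F [1.1 0.7 0.5] w 0.998 q [-0.68  0.39  0.03  1.83 -0.02  0.92  0.64]
0.487,0.322,0.232,73 shift [0.01, 0.005, 0.002] turn [0.001, 0.001, -0.0]
```

View pics/w1.png

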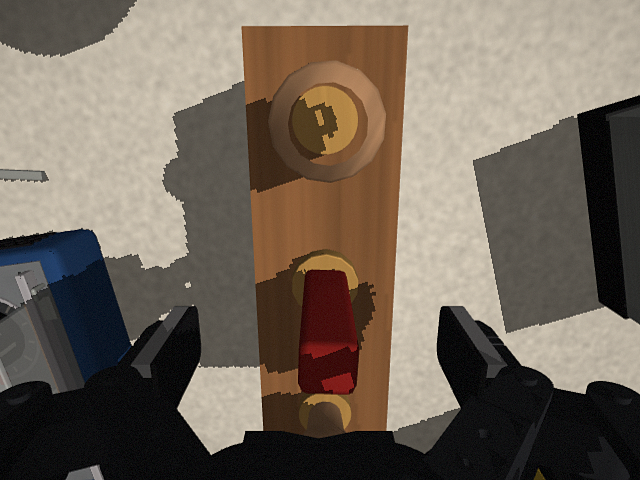

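The wrist view shows the red grip at (328,330), centred between the fingers at (170,330) and (465,330). I'll close and lift.

```bash
python3 -m jog '[[[0,0,0],[0,0,0]],[[0,0,0],[0,0,0]],[[0,0,0],[0,0,0]],[[0,0,0],[0,0,0]],[[0,0,0],[0,0,0]],[[0,0,0],[0,0,0]],[[0,0,0],[0,0,0]],[[0,0,0],[0,0,0]]]' -1 90; python3 g.py
```

```text
clock: 2.73
position: [0.4884, 0.3202, 0.2319]
orientation: [0.465, 3.107, 0.001]
ft_force: [-0.5, 0.9, 0.4]
width: 0.198
gripper_force: 87.6
t 2.73 p [0.4884 0.3202 0.2319] yaw 72.98 F [-0.5  0.9  0.4] w 0.198 q [-0.68  0.39  0.03  1.83 -0.02  0.91  0.64]
```

```bash
python3 -m jog '[[[0,0,-0.05],[0,0,0]],[[0,0,-0.15],[0,0,0]],[[0,0,-0.3],[0,0,0]],[[0,0,-0.5],[0,0,0]],[[0,0,-0.7],[0,0,0]],[[0,0,-0.82],[0,0,0]],[[0,0,-0.85],[0,0,0]],[[0,-0.1,-0.85],[0,0,0]],[[0,-0.25,-0.85],[0,0,0]],[[0,-0.45,-0.85],[0,0,0]],[[0,-0.65,-0.85],[0,0,0]],[[0,-0.85,-0.85],[0,0,0]],[[0,-1,-0.85],[0,0,0]],[[0,-1,-0.85],[0,0,0]]]'; python3 g.py 0.472,-0.111,0.40,73
```

```text
clock: 3.9
position: [0.428, 0.1218, 0.4017]
orientation: [-0.479, -3.103, 0.005]
ft_force: [1.3, -0.0, -0.9]
width: 0.197
gripper_force: 88.9
t 3.9 p [0.428  0.1218 0.4017] yaw 72.44 F [ 1.3 -0.  -0.9] w 0.197 q [-0.51  0.    0.14  1.91  0.    1.23  0.89]
0.472,-0.111,0.40,73 shift [-0.561, -1.043, 0.011] turn [-0.004, -0.002, -0.012]
```

```bash
python3 -m jog '[[[-0.08,-0.15,0],[0,0,0]],[[-0.18,-0.33,0],[0,0,0]],[[-0.28,-0.52,0],[0,0,0]],[[-0.39,-0.72,0],[0,0,0]],[[-0.48,-0.9,0],[0,0,0]],[[-0.56,-1,0],[0,0,0]],[[-0.56,-1,0],[0,0,0]],[[-0.56,-1,0],[0,0,0]],[[-0.56,-1,0],[0,0,0]]]'; python3 g.py 0.472,-0.111,0.40,73
python3 - <<'E'
from h import *
im,d,K,T=snap("top"); np.savez("top2.npz",im=im,d=d,K=K,T=T); cv2.imwrite("pics/c2.png",cv2.resize(im[215:345,245:410,::-1],None,fx=4.5,fy=4.5,interpolation=cv2.INTER_CUBIC))
im,d,K,T=snap("wrist"); cv2.imwrite("pics/w2.png",im[...,::-1])
E
```

```text
clock: 4.65
position: [0.4781, -0.0941, 0.4013]
orientation: [-0.463, -3.105, -0.001]
ft_force: [0.1, 0.9, -1.3]
width: 0.196
gripper_force: 88.9
t 4.65 p [ 0.4781 -0.0941  0.4013] yaw 73.05 F [ 0.1  0.9 -1.3] w 0.196 q [-0.25  0.07  0.39  1.85 -0.03  1.23  1.42]
0.472,-0.111,0.40,73 shift [0.005, -0.09, 0.006] turn [0.0, -0.002, 0.001]
```

View pics/w2.png

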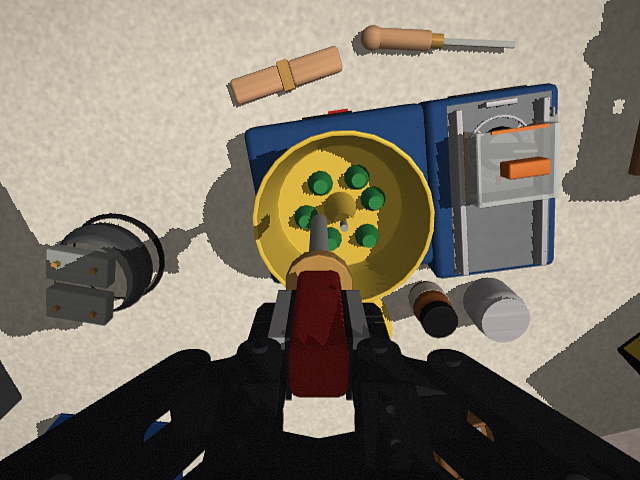

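The stirrer is held upright over the bowl. The cones sit round the spindle at (340,205). I'll cross-check the positions from this view.

```bash
cat > b.py <<'E'
from h import *
def circ(p):
    A=np.c_[2*p[:,:2],np.ones(len(p))]; s=np.linalg.lstsq(A,(p[:,:2]**2).sum(1),rcond=None)[0]
    return s[:2].round(4),np.sqrt(s[2]+s[:2]@s[:2]).round(4)
im,d,K,T=snap("wrist"); P=cloud(d,K,T); hsv=cv2.cvtColor(im,cv2.COLOR_RGB2HSV).astype(int); H,S=hsv[...,0],hsv[...,1]; Z=P[...,2]
m=(Z>.145)&(Z<.153)&(H>18)&(H<35)&(S>100)&(abs(P[...,1]+.077)<.09); m&=np.hypot(P[...,0]-.4957,P[...,1]+.0771)>.068
m&=np.hypot(P[...,0]-.4957,P[...,1]+.0771)<.08
print("rim",m.sum(),*circ(P[m]))
m=((H>55)&(H<95)&(S>90)&(Z>.09)&(Z<.135)).astype(np.uint8); n,l,st,c=cv2.connectedComponentsWithStats(m)
for i in range(1,n):
    if st[i,4]>60:
        q=P[l==i]; e=q[q[:,2]>q[:,2].max()-.004].mean(0); e0=e[:2]-[.4957,-.0771]
        print("cone",st[i,4],c[i].round(),e.round(4),"r",np.hypot(*e0).round(4),"ang",np.degrees(np.arctan2(e0[1],e0[0])).round())
E
python3 b.py; python3 g.py 0.4722,-0.111,0.40,73 0.4722,-0.111,0.305,73
```

```text
rim 3008 [ 0.4965 -0.0776] 0.0718
cone 458 [356. 177.] [ 0.4728 -0.0544  0.1106] r 0.0323 ang 135.0
cone 455 [320. 183.] [ 0.4685 -0.0887  0.1105] r 0.0296 ang -157.0
cone 442 [372. 198.] [ 0.4968 -0.0454  0.1107] r 0.0317 ang 88.0
cone 368 [304. 216.] [ 0.4956 -0.1115  0.1106] r 0.0344 ang -90.0
cone 425 [367. 235.] [ 0.5303 -0.0599  0.1105] r 0.0386 ang 26.0
cone 234 [333. 238.] [ 0.5231 -0.0933  0.1105] r 0.0318 ang -31.0
t 4.8 p [ 0.4782 -0.0936  0.4016] yaw 73.15 F [-0.3  0.  -1.2] w 0.2 q [-0.25  0.07  0.39  1.85 -0.03  1.23  1.42]
0.4722,-0.111,0.40,73 shift [0.004, -0.092, 0.008] turn [0.0, -0.001, 0.003]
0.4722,-0.111,0.305,73 shift [0.003, -0.092, 0.483] turn [0.0, -0.001, 0.003]
```

```bash
python3 -m jog '[[[-0.013,-0.098,0],[0,0,0]],[[-0.013,-0.098,0],[0,0,0]],[[-0.013,-0.098,0.05],[0,0,0]],[[-0.013,-0.098,0.15],[0,0,0]],[[-0.013,-0.098,0.25],[0,0,0]],[[-0.013,-0.098,0.35],[0,0,0]],[[-0.013,-0.098,0.42],[0,0,0]],[[-0.013,-0.098,0.47],[0,0,0]],[[-0.013,-0.098,0.5],[0,0,0]],[[-0.013,-0.098,0.52],[0,0,0]],[[-0.013,-0.098,0.52],[0,0,0]],[[-0.013,-0.098,0.52],[0,0,0]]]'
cat > st.py <<'E'
from g import *
import sys
r0,a0,a1,n=float(sys.argv[1]),float(sys.argv[2]),float(sys.argv[3]),int(sys.argv[4])
C=np.array([.4962+.002,-.0774-.0005])
print("p",p.round(4)); rel=p[:2]-C; print("now r",np.hypot(*rel).round(4),"ang",np.degrees(np.arctan2(*rel[::-1])).round())
for a in np.radians(np.linspace(a0,a1,n)):
    g=np.r_[C+r0*np.array([np.cos(a),np.sin(a)]),.297]; print((R.T@(g-p)/.2).round(2).tolist(),end=" ")
E
python3 st.py 0.035 250 440 18
```

```text
clock: 5.8
position: [0.4755, -0.1147, 0.2983]
orientation: [0.465, 3.106, 0.0]
ft_force: [0.2, -0.0, -1.2]
width: 0.195
gripper_force: 88.9
p [ 0.4755 -0.1147  0.2983]
now r 0.0432 ang -122.0
[-0.05, 0.03, 0.01] [-0.08, 0.04, 0.01] [-0.11, 0.04, 0.01] [-0.14, 0.06, 0.01] [-0.17, 0.08, 0.01] [-0.19, 0.1, 0.01] [-0.21, 0.13, 0.01] [-0.22, 0.16, 0.01] [-0.23, 0.2, 0.01] [-0.23, 0.23, 0.01] [-0.22, 0.27, 0.01] [-0.21, 0.3, 0.01] [-0.19, 0.32, 0.01] [-0.16, 0.35, 0.01] [-0.13, 0.37, 0.01] [-0.1, 0.38, 0.01] [-0.07, 0.38, 0.01] [-0.03, 0.38, 0.01]
```

```bash
python3 -m jog '[[[-0.025,0.03,0.01],[0,0,0]],[[-0.05,0.03,0.01],[0,0,0]],[[-0.08,0.035,0.01],[0,0,0]],[[-0.11,0.045,0.01],[0,0,0]],[[-0.14,0.06,0.01],[0,0,0]],[[-0.17,0.08,0.01],[0,0,0]],[[-0.19,0.1,0.01],[0,0,0]],[[-0.21,0.13,0.01],[0,0,0]],[[-0.22,0.16,0.01],[0,0,0]],[[-0.23,0.2,0.01],[0,0,0]],[[-0.23,0.23,0.01],[0,0,0]],[[-0.22,0.27,0.01],[0,0,0]],[[-0.21,0.3,0.01],[0,0,0]],[[-0.19,0.32,0.01],[0,0,0]],[[-0.16,0.35,0.01],[0,0,0]],[[-0.13,0.37,0.01],[0,0,0]],[[-0.1,0.38,0.01],[0,0,0]],[[-0.07,0.38,0.01],[0,0,0]],[[-0.03,0.38,0.01],[0,0,0]]]'; python3 st.py 0.035 90 250 15; python3 b.py
python3 - <<'E'
from h import *
im,d,K,T=snap("wrist"); cv2.imwrite("pics/w3.png",im[...,::-1])
E
```

```text
clock: 7.38
position: [0.503, -0.043, 0.2961]
orientation: [0.466, 3.105, 0.004]
ft_force: [0.7, -0.6, -1.3]
width: 0.205
gripper_force: 89.0
p [ 0.503  -0.043   0.2961]
now r 0.0352 ang 82.0
[0.02, -0.01, -0.0] [0.06, -0.02, -0.0] [0.08, -0.04, -0.0] [0.11, -0.06, -0.0] [0.13, -0.09, -0.0] [0.14, -0.13, -0.0] [0.15, -0.16, -0.01] [0.15, -0.2, -0.01] [0.14, -0.23, -0.01] [0.12, -0.26, -0.01] [0.1, -0.29, -0.01] [0.08, -0.31, -0.01] [0.05, -0.33, -0.01] [0.02, -0.34, -0.01] [-0.02, -0.35, -0.01] rim 5924 [ 0.4962 -0.0771] 0.0715
cone 852 [284. 178.] [ 0.4671 -0.0554  0.1108] r 0.0359 ang 143.0
cone 807 [238. 193.] [ 0.4679 -0.0877  0.1106] r 0.0298 ang -159.0
cone 862 [313. 197.] [ 0.4853 -0.0403  0.1106] r 0.0383 ang 106.0
cone 574 [338. 238.] [ 0.5172 -0.0337  0.1105] r 0.0485 ang 64.0
cone 765 [250. 287.] [ 0.5346 -0.103   0.1104] r 0.0467 ang -34.0
```

View pics/w3.png

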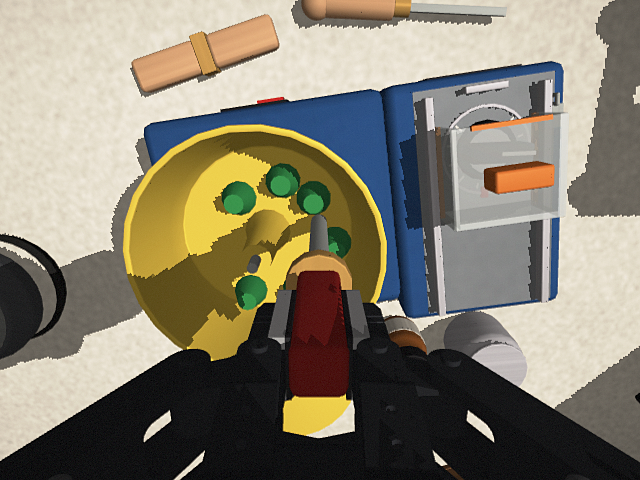

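The stirring works. Cones ahead of the rod are being pushed along, and the passed ones lie outward at r≈47. I'll continue round.

```bash
python3 -m jog '[[[0.02,-0.01,0],[0,0,0]],[[0.06,-0.02,0],[0,0,0]],[[0.08,-0.04,0],[0,0,0]],[[0.11,-0.06,0],[0,0,0]],[[0.13,-0.09,0],[0,0,0]],[[0.14,-0.13,0],[0,0,0]],[[0.15,-0.16,0],[0,0,0]],[[0.15,-0.2,0],[0,0,0]],[[0.14,-0.23,0],[0,0,0]],[[0.12,-0.26,0],[0,0,0]],[[0.1,-0.29,0],[0,0,0]],[[0.08,-0.31,0],[0,0,0]],[[0.05,-0.33,0],[0,0,0]],[[0.02,-0.34,0],[0,0,0]],[[-0.02,-0.35,0],[0,0,0]],[[-0.02,-0.35,0],[0,0,0]]]'; python3 b.py;  python3 st.py 0.041 255 420 18
```

```text
clock: 8.82
position: [0.4878, -0.1113, 0.2956]
orientation: [-0.465, -3.107, -0.003]
ft_force: [-0.0, 2.6, 0.2]
width: 0.196
gripper_force: 89.1
rim 6526 [ 0.4964 -0.0777] 0.0716
cone 934 [349. 154.] [ 0.4491 -0.0773  0.1106] r 0.0466 ang -180.0
cone 947 [403. 161.] [ 0.4638 -0.044   0.1107] r 0.046 ang 134.0
cone 736 [298. 230.] [ 0.4846 -0.1149  0.1336] r 0.0394 ang -106.0
cone 887 [435. 233.] [ 0.518  -0.0353  0.1105] r 0.0473 ang 62.0
cone 834 [395. 280.] [ 0.5434 -0.0697  0.1105] r 0.0483 ang 9.0
cone 191 [356. 278.] [ 0.5337 -0.0986  0.1103] r 0.0437 ang -29.0
p [ 0.4872 -0.1111  0.2956]
now r 0.035 ang -108.0
[-0.01, -0.03, -0.01] [-0.05, -0.03, -0.01] [-0.08, -0.02, -0.01] [-0.11, -0.0, -0.01] [-0.14, 0.02, -0.01] [-0.16, 0.04, -0.01] [-0.18, 0.07, -0.01] [-0.2, 0.1, -0.01] [-0.21, 0.14, -0.01] [-0.21, 0.17, -0.01] [-0.21, 0.21, -0.01] [-0.2, 0.24, -0.01] [-0.18, 0.27, -0.01] [-0.16, 0.3, -0.01] [-0.14, 0.33, -0.01] [-0.11, 0.35, -0.01] [-0.08, 0.36, -0.01] [-0.05, 0.37, -0.01]
```

One cone is pinched up against the wall by the rod (top at z 0.134). I'll back the rod inward to free it.

```bash
python3 st.py 0.028 240 200 4
```

```text
p [ 0.4872 -0.1111  0.2956]
now r 0.035 ang -108.0
[0.03, 0.04, -0.01] [0.06, 0.05, -0.01] [0.09, 0.07, -0.01] [0.11, 0.09, -0.01]
```

```bash
python3 -m jog '[[[0.015,0.02,0],[0,0,0]],[[0.03,0.04,0],[0,0,0]],[[0.06,0.05,0],[0,0,0]],[[0.09,0.07,0],[0,0,0]],[[0.11,0.09,0],[0,0,0]],[[0.11,0.09,0],[0,0,0]],[[0.11,0.09,0],[0,0,0]]]'; python3 b.py;  python3 st.py 0.04 215 400 18
python3 - <<'E'
from h import *
im,d,K,T=snap("wrist"); cv2.imwrite("pics/w4.png",im[80:400,180:520,::-1])
E
```

```text
clock: 9.45
position: [0.4705, -0.0879, 0.2961]
orientation: [0.463, 3.107, 0.0]
ft_force: [0.6, -0.3, -0.8]
width: 0.2
gripper_force: 89.0
rim 4997 [ 0.496  -0.0775] 0.0716
cone 875 [324. 189.] [ 0.449  -0.077   0.1106] r 0.0467 ang 180.0
cone 875 [376. 195.] [ 0.4637 -0.0439  0.1106] r 0.0462 ang 134.0
cone 797 [277. 260.] [ 0.4877 -0.1234  0.1107] r 0.047 ang -100.0
cone 841 [408. 265.] [ 0.5179 -0.0351  0.1105] r 0.0475 ang 62.0
cone 270 [375. 301.] [ 0.5436 -0.0624  0.1073] r 0.0501 ang 17.0
p [ 0.4706 -0.0883  0.2961]
now r 0.0294 ang -159.0
[0.01, -0.07, -0.0] [-0.03, -0.09, -0.0] [-0.06, -0.1, -0.0] [-0.1, -0.11, -0.0] [-0.14, -0.11, -0.0] [-0.17, -0.1, -0.0] [-0.21, -0.09, -0.0] [-0.24, -0.07, -0.0] [-0.27, -0.04, -0.0] [-0.29, -0.01, -0.0] [-0.31, 0.02, -0.0] [-0.31, 0.06, -0.0] [-0.32, 0.1, -0.0] [-0.31, 0.14, -0.0] [-0.3, 0.17, -0.0] [-0.28, 0.21, -0.0] [-0.26, 0.23, -0.0] [-0.23, 0.26, -0.0]
```

View pics/w4.png

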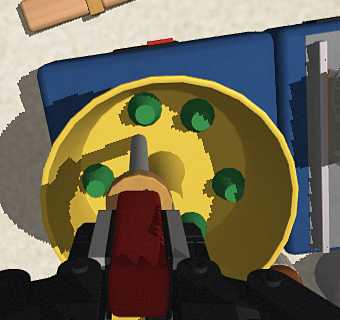

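All six cones are upright and against the wall. Tracing their order through the views, each has moved about 25 mm or more (-90→-29°, -31→13°, 26→62°, 88→134°, 135→180°, 203→-100°). Next I'll lift out and return the stirrer.

```bash
python3 -m jog '[[[0,0,-0.08],[0,0,0]],[[0,0,-0.2],[0,0,0]],[[0,0,-0.36],[0,0,0]],[[0,0,-0.48],[0,0,0]],[[0,0,-0.53],[0,0,0]],[[0,0.05,-0.53],[0,0,0]],[[0,0.17,-0.53],[0,0,0]],[[0,0.36,-0.53],[0,0,0]],[[0,0.56,-0.53],[0,0,0]],[[0,0.76,-0.53],[0,0,0]],[[0,0.92,-0.53],[0,0,0]],[[0,1,-0.53],[0,0,0]],[[0,1,-0.53],[0,0,0]]]'; python3 g.py 0.4884,0.3202,0.401,73
```

```text
clock: 10.63
position: [0.529, 0.1082, 0.3992]
orientation: [-0.452, -3.105, 0.001]
ft_force: [0.3, -0.4, -0.5]
width: 0.199
gripper_force: 89.0
t 10.63 p [0.529  0.1082 0.3992] yaw 73.42 F [ 0.3 -0.4 -0.5] w 0.199 q [-0.49  0.17  0.25  1.73 -0.05  1.24  1.05]
0.4884,0.3202,0.401,73 shift [0.497, 0.958, -0.008] turn [-0.001, -0.005, 0.009]
```

```bash
python3 -m jog '[[[0.06,0.12,0],[0,0,0.01]],[[0.15,0.3,0],[0,0,0.01]],[[0.25,0.5,0],[0,0,0.01]],[[0.35,0.68,0],[0,0,0.01]],[[0.44,0.84,0],[0,0,0.01]],[[0.5,0.95,0],[0,0,0.01]],[[0.5,0.96,0],[0,0,0.01]],[[0.5,0.96,0],[0,0,0.01]],[[0.5,0.96,0],[0,0,0.01]],[[0.5,0.96,0],[0,0,0.01]]]'; python3 g.py 0.4884,0.3202,0.36,73 0.4884,0.3202,0.234,73
python3 - <<'E'
from h import *
im,d,K,T=snap("wrist"); cv2.imwrite("pics/w5.png",im[...,::-1])
E
```

```text
clock: 11.47
position: [0.4907, 0.3132, 0.4014]
orientation: [-0.483, -3.104, 0.003]
ft_force: [-0.3, 0.2, -1.0]
width: 0.197
gripper_force: 89.0
t 11.47 p [0.4907 0.3132 0.4014] yaw 72.3 F [-0.3  0.2 -1. ] w 0.197 q [-0.74  0.25  0.13  1.63 -0.03  1.27  0.65]
0.4884,0.3202,0.36,73 shift [0.022, 0.03, 0.207] turn [-0.002, 0.0, -0.016]
0.4884,0.3202,0.234,73 shift [0.022, 0.031, 0.837] turn [-0.002, 0.0, -0.016]
```

View pics/w5.png

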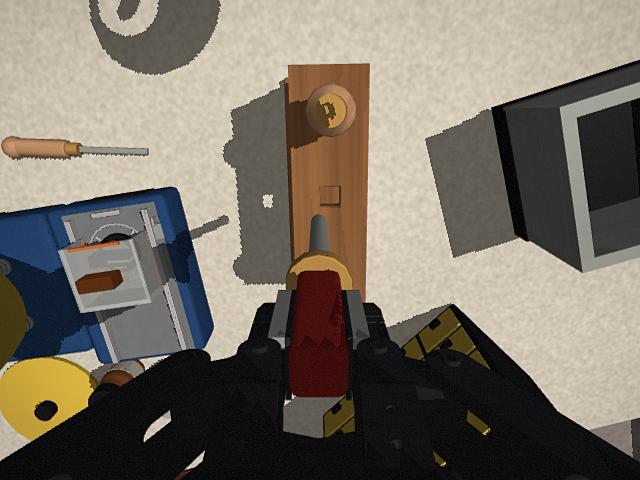

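The hole shows at (330,196) and the rod tip at (318,219). I'll compute both on their own planes.

```bash
python3 - <<'E'
from g import *
P_=r.camera_params("wrist");K=np.array(P_["camera_matrix"]);T=np.array(P_["pose"])
def ray(u,v,z):
    dd=T[:3,:3]@np.array([(u-K[0,2])/K[0,0],-(v-K[1,2])/K[1,1],-1]); return (T[:3,3]+dd*(z-T[2,3])/dd[2]).round(4)
im=cv2.imread("pics/w5.png"); 
h=ray(330,196,.130); t=ray(318,219,p[2]-.2019); print("hole",h,"tip",t,"diff in tool",(R.T@(h-t)).round(4), "tip-tcp in tool",(R.T@(t-p)).round(4))
d=r.snapshot("wrist")[1]; C=cloud(d,K,T)
# hole = pixels within the rack top lower than plate
print(np.round(C[190:203:3,312:350:4,2],3)); print(np.round(C[214:232:4,310:328:3],3)[...,2])
E
python3 g.py
```

```text
hole [0.4888 0.3245 0.13  ] tip [0.4876 0.3142 0.1997] diff in tool [0.002  0.0102 0.0697] tip-tcp in tool [0.0032 0.     0.2019]
[[0.13  0.131 0.012 0.013 0.013 0.013 0.015 0.131 0.132 0.13 ]
 [0.13  0.13  0.013 0.014 0.013 0.014 0.012 0.13  0.13  0.131]
 [0.13  0.131 0.012 0.013 0.012 0.012 0.011 0.129 0.131 0.133]
 [0.131 0.13  0.013 0.013 0.012 0.012 0.012 0.131 0.131 0.13 ]
 [0.131 0.132 0.013 0.013 0.012 0.011 0.013 0.131 0.13  0.132]]
[[0.131 0.13  0.131 0.204 0.131 0.131]
 [0.131 0.207 0.212 0.212 0.211 0.204]
 [0.13  0.217 0.221 0.222 0.22  0.215]
 [0.13  0.227 0.231 0.232 0.232 0.226]
 [0.222 0.235 0.24  0.24  0.239 0.234]]
t 11.57 p [0.4905 0.3137 0.4018] yaw 72.33 F [ 0.3 -0.9 -0.9] w 0.202 q [-0.74  0.24  0.13  1.63 -0.03  1.27  0.65]
```

```bash
python3 -m jog '[[[0.016,0.041,0],[0,0,-0.015]],[[0.016,0.041,0],[0,0,-0.015]],[[0.016,0.041,0.05],[0,0,-0.015]],[[0.016,0.041,0.15],[0,0,-0.015]],[[0.016,0.041,0.24],[0,0,-0.015]],[[0.016,0.041,0.31],[0,0,-0.015]],[[0.016,0.041,0.34],[0,0,-0.015]],[[0.016,0.041,0.36],[0,0,-0.015]],[[0.016,0.041,0.38],[0,0,-0.015]],[[0.016,0.041,0.4],[0,0,-0.015]],[[0.016,0.041,0.43],[0,0,-0.015]],[[0.016,0.041,0.43],[0,0,-0.015]],[[0.016,0.041,0.43],[0,0,-0.015]]]'; python3 g.py 0.49,0.3225,0.234,73
```

```text
clock: 12.65
position: [0.4892, 0.3246, 0.3159]
orientation: [-0.459, -3.108, -0.0]
ft_force: [0.2, 0.3, -0.8]
width: 0.201
gripper_force: 89.0
t 12.65 p [0.4892 0.3246 0.3159] yaw 73.2 F [ 0.2  0.3 -0.8] w 0.201 q [-0.75  0.31  0.11  1.74 -0.04  1.09  0.66]
0.49,0.3225,0.234,73 shift [-0.007, -0.009, 0.409] turn [0.0, -0.0, 0.005]
```

```bash
python3 -m jog '[[[0,0,0.04],[0,0,0]],[[-0.004,-0.005,0.12],[0,0,0]],[[-0.004,-0.005,0.22],[0,0,0]],[[-0.004,-0.005,0.31],[0,0,0]],[[-0.004,-0.005,0.37],[0,0,0]],[[-0.004,-0.005,0.4],[0,0,0]],[[-0.004,-0.005,0.405],[0,0,0]],[[-0.004,-0.005,0.405],[0,0,0]],[[-0.004,-0.005,0.405],[0,0,0]]]'; python3 g.py
```

```text
clock: 13.4
position: [0.4902, 0.3237, 0.2359]
orientation: [0.459, 3.107, 0.002]
ft_force: [-0.1, -0.1, -0.5]
width: 0.2
gripper_force: 89.0
t 13.4 p [0.4902 0.3237 0.2359] yaw 73.2 F [-0.1 -0.1 -0.5] w 0.2 q [-0.74  0.39  0.11  1.83 -0.05  0.92  0.67]
```

```bash
python3 -m jog '[[[0,0,0.01],[0,0,0]],[[0,0,0.018],[0,0,0]],[[0,0,0.018],[0,0,0]],[[0,0,0.018],[0,0,0]]]' && python3 -m jog '[[[0,0,0],[0,0,0]],[[0,0,0],[0,0,0]],[[0,0,0],[0,0,0]],[[0,0,0],[0,0,0]],[[0,0,0],[0,0,0]],[[0,0,0],[0,0,0]],[[0,0,-0.1],[0,0,0]],[[0,0,-0.25],[0,0,0]],[[0,0,-0.42],[0,0,0]],[[0,0,-0.56],[0,0,0]],[[0,0,-0.6],[0,0,0]],[[0,0,-0.6],[0,0,0]],[[0,0,-0.6],[0,0,0]]]' 1; python3 - <<'E'
from h import *
im,d,K,T=snap("wrist"); cv2.imwrite("pics/w6.png",im[...,::-1])
im,d,K,T=snap("top"); np.savez("top.npz",im=im,d=d,K=K,T=T)
E
python3 m.py | sed -n '/----/,$p'; python3 g.py 0.503,0.0876,0.26,-8.8 0.503,0.0876,0.26,171.2
```

```text
clock: 13.73
position: [0.4898, 0.3235, 0.2316]
orientation: [0.459, 3.107, 0.001]
ft_force: [0.2, 0.1, -1.5]
width: 0.198
gripper_force: 89.3
clock: 14.82
position: [0.4894, 0.3232, 0.3508]
orientation: [-0.459, -3.108, 0.0]
ft_force: [-0.2, -0.1, -0.1]
width: 1.004
gripper_force: 0.0
----
5 [0.19421009 0.19813723 0.20333134]
5 [0.48702254 0.32207776 0.19837103] [0.49115766 0.32164508 0.19813723] ((485.91107177734375, 322.1499938964844), (1.185603380203247, 15.68332576751709), 79.65106964111328)
graver [0.55229829 0.29999442 0.18118062]
graver [0.42239249 0.33574151 0.18054992]
t 14.92 p [0.489  0.3229 0.3493] yaw 73.21 F [ 0.3 -0.3  0.1] w 1.002 q [-0.75  0.29  0.12  1.7  -0.04  1.16  0.66]
0.503,0.0876,0.26,-8.8 shift [-0.408, -1.105, 0.449] turn [-0.005, 0.0, 1.822]
0.503,0.0876,0.26,171.2 shift [-0.408, -1.105, 0.449] turn [-0.0, -0.005, -2.178]
```

View pics/w6.png

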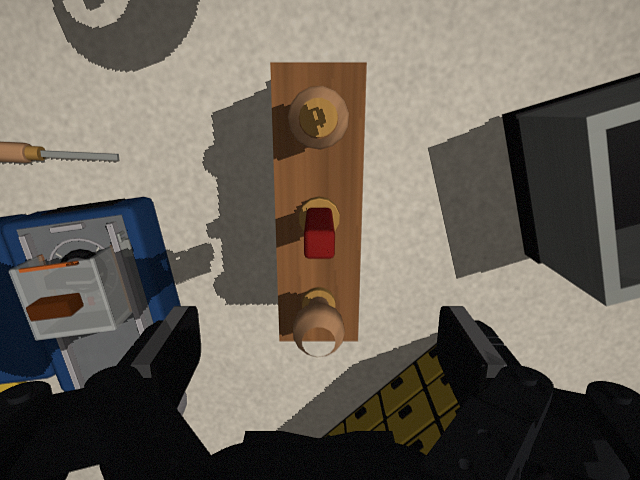

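The stirrer hangs seated and upright at (320,230), between the undisturbed gravers. Next is the guard.

```bash
python3 -m jog '[[[-0.07,-0.2,0],[0,0,0.15]],[[-0.14,-0.38,0],[0,0,0.3]],[[-0.2,-0.55,0],[0,0,0.45]],[[-0.27,-0.72,0],[0,0,0.6]],[[-0.34,-0.9,0],[0,0,0.75]],[[-0.41,-1,0],[0,0,0.9]],[[-0.41,-1,0],[0,0,0.91]],[[-0.41,-1,0],[0,0,0.91]],[[-0.41,-1,0],[0,0,0.91]]]' 0 40; python3 g.py 0.503,0.0876,0.26,-8.8
```

```text
clock: 15.67
position: [0.5098, 0.1091, 0.3501]
orientation: [-1.513, -2.751, 0.002]
ft_force: [-0.0, -0.1, -0.3]
width: 0.503
gripper_force: 0.0
t 15.67 p [0.5098 0.1091 0.3501] yaw 32.36 F [-0.  -0.1 -0.3] w 0.503 q [-0.57  0.18  0.33  1.85 -0.06  1.13  0.34]
0.503,0.0876,0.26,-8.8 shift [-0.073, -0.085, 0.45] turn [-0.003, -0.0, 0.915]
```

```bash
python3 -m jog '[[[-0.073,-0.085,0.1],[0,0,0.15]],[[-0.073,-0.085,0.25],[0,0,0.3]],[[-0.073,-0.085,0.4],[0,0,0.45]],[[-0.073,-0.085,0.45],[0,0,0.6]],[[-0.073,-0.085,0.45],[0,0,0.75]],[[-0.073,-0.085,0.45],[0,0,0.9]],[[-0.073,-0.085,0.45],[0,0,0.915]],[[-0.073,-0.085,0.45],[0,0,0.915]],[[-0.073,-0.085,0.45],[0,0,0.915]]]'; python3 g.py 0.503,0.0876,0.183,-8.8
cat > w.py <<'E'
from g import *
im,d,K,T=snap("wrist"); np.savez("w.npz",im=im,d=d,K=K,T=T); P=cloud(d,K,T); hsv=cv2.cvtColor(im,cv2.COLOR_RGB2HSV).astype(int); H,S=hsv[...,0],hsv[...,1]; Z=P[...,2]
near=np.hypot(P[...,0]-.503,P[...,1]-.0876)<.13
m=near&(H>4)&(H<16)&(S>150)&(Z>.117)&(Z<.128); q=P[m]
print("tab",m.sum(),q.mean(0).round(4),cv2.minAreaRect((q[:,:2]*1000).astype(np.float32)))
E
python3 w.py
```

```text
clock: 16.42
position: [0.5036, 0.0879, 0.2611]
orientation: [-2.382, -2.047, 0.0]
ft_force: [-0.1, -0.4, 0.3]
width: 0.502
gripper_force: 0.0
t 16.42 p [0.5036 0.0879 0.2611] yaw -8.66 F [-0.1 -0.4  0.3] w 0.502 q [-0.62  0.26  0.44  1.99 -0.14  0.93 -0.27]
0.503,0.0876,0.183,-8.8 shift [-0.002, -0.003, 0.39] turn [-0.001, -0.0, 0.003]
tab 1536 [0.5046 0.0896 0.1225] ((504.53485107421875, 88.6754150390625), (35.39851379394531, 13.336356163024902), 81.0616455078125)
```

```bash
python3 -m jog '[[[-0.004,0.003,0.1],[0,0,0]],[[-0.004,0.003,0.25],[0,0,0]],[[-0.004,0.003,0.35],[0,0,0]],[[-0.004,0.003,0.39],[0,0,0]],[[-0.004,0.003,0.395],[0,0,0]],[[-0.004,0.003,0.395],[0,0,0]],[[-0.004,0.003,0.395],[0,0,0]]]' && python3 -m jog '[[[0,0,0],[0,0,0]],[[0,0,0],[0,0,0]],[[0,0,0],[0,0,0]],[[0,0,0],[0,0,0]],[[0,0,0],[0,0,0]],[[0,0,0],[0,0,0]]]' -1 30; python3 g.py 0.5712,0.0771,0.182,-8.8
```

```text
clock: 17.05
position: [0.5052, 0.086, 0.1835]
orientation: [2.387, 2.042, 0.003]
ft_force: [-0.2, -0.5, -0.0]
width: 0.499
gripper_force: 0.0
clock: 17.55
position: [0.5048, 0.0861, 0.1834]
orientation: [2.387, 2.042, 0.003]
ft_force: [-1.7, 0.4, 5.6]
width: 0.153
gripper_force: 32.0
t 17.55 p [0.5048 0.0861 0.1834] yaw -8.9 F [-1.7  0.4  5.6] w 0.153 q [-0.58  0.37  0.4   2.06 -0.21  0.75 -0.2 ]
0.5712,0.0771,0.182,-8.8 shift [0.007, 0.335, 0.007] turn [0.002, -0.001, -0.002]
```

```bash
python3 -m jog '[[[0,0.03,0],[0,0,0]],[[0,0.09,0],[0,0,0]],[[0,0.15,0],[0,0,0]],[[0,0.21,0],[0,0,0]],[[0,0.26,0],[0,0,0]],[[0,0.3,0],[0,0,0]],[[0,0.32,0],[0,0,0]],[[0,0.325,0],[0,0,0]],[[0,0.325,0],[0,0,0]]]'; python3 g.py; python3 -m jog '[[[0,0,0],[0,0,0]],[[0,0,0],[0,0,0]],[[0,0,0],[0,0,0]],[[0,0,-0.1],[0,0,0]],[[0,0,-0.3],[0,0,0]],[[0,-0.1,-0.5],[0,0,0]],[[0,-0.25,-0.5],[0,0,0]],[[0,-0.25,-0.5],[0,0,0]],[[0,-0.25,-0.5],[0,0,0]]]' 0; cat > k.py <<'E'
from g import *
im,d,K,T=snap("wrist"); np.savez("w.npz",im=im,d=d,K=K,T=T); P=cloud(d,K,T); hsv=cv2.cvtColor(im,cv2.COLOR_RGB2HSV).astype(int); H,S,V=hsv[...,0],hsv[...,1],hsv[...,2]; Z=P[...,2]
c=np.array([.4914,.0905]); yaw=-8.8
D=P[...,:2]-c; rad=np.hypot(D[...,0],D[...,1])
bar=(rad<.03)&(Z>.082)&(Z<.096); q=P[bar]; print("bar",bar.sum(),q.mean(0).round(4),cv2.minAreaRect((q[:,:2]*1000).astype(np.float32)))
w=bar&(V>150)&(S<60); e=P[w].mean(0); print("white",w.sum(),e.round(4))
kc=q.mean(0)[:2]
for n,m in(("pointer",w),("red",(rad>.02)&(rad<.045)&(Z<.075)&((H<6)|(H>174))&(S>150)&(V>80))):
    if m.sum():
        g=P[m].mean(0); a=g[:2]-c; th=np.degrees(np.arctan2(a[1],a[0])); print(n,m.sum(),g.round(4),"r",np.hypot(*a).round(4),"world ang",th.round(1),"joint deg",(135-(th-yaw))%360)
ys,xs=np.where(rad<.06); im2=im[ys.min():ys.max(),xs.min():xs.max(),::-1]; print(xs.min(),ys.min(),im2.shape)
f=min(800/im2.shape[1],600/im2.shape[0]); cv2.imwrite("pics/k.png",cv2.resize(im2,None,fx=f,fy=f,interpolation=cv2.INTER_CUBIC))
E
python3 k.py; python3 g.py
```

```text
clock: 18.3
position: [0.5697, 0.0761, 0.1834]
orientation: [2.386, 2.042, 0.004]
ft_force: [0.7, 0.9, 4.7]
width: 0.154
gripper_force: 31.8
t 18.3 p [0.5697 0.0761 0.1834] yaw -8.91 F [0.7 0.9 4.7] w 0.154 q [-0.51  0.46  0.4   1.91 -0.24  0.81 -0.14]
clock: 19.05
position: [0.5178, 0.0839, 0.2826]
orientation: [-2.386, -2.043, -0.001]
ft_force: [0.3, -0.1, 0.7]
width: 0.502
gripper_force: 0.0
bar 1205 [0.4931 0.0922 0.0903] ((492.5718994140625, 90.95869445800781), (43.11302947998047, 13.013431549072266), 75.45789337158203)
white 119 [0.4953 0.101  0.0913]
pointer 119 [0.4953 0.101  0.0913] r 0.0112 world ang 69.6 joint deg 56.6124361316359
red 74 [0.5226 0.0833 0.0647] r 0.032 world ang -12.9 joint deg 139.13088049548443
0 128 (351, 457, 3)
t 19.1 p [0.5186 0.0837 0.2822] yaw -8.89 F [-0.5  0.3 -0.1] w 0.501 q [-0.61  0.26  0.44  1.93 -0.13  0.98 -0.26]
```

View pics/k.png

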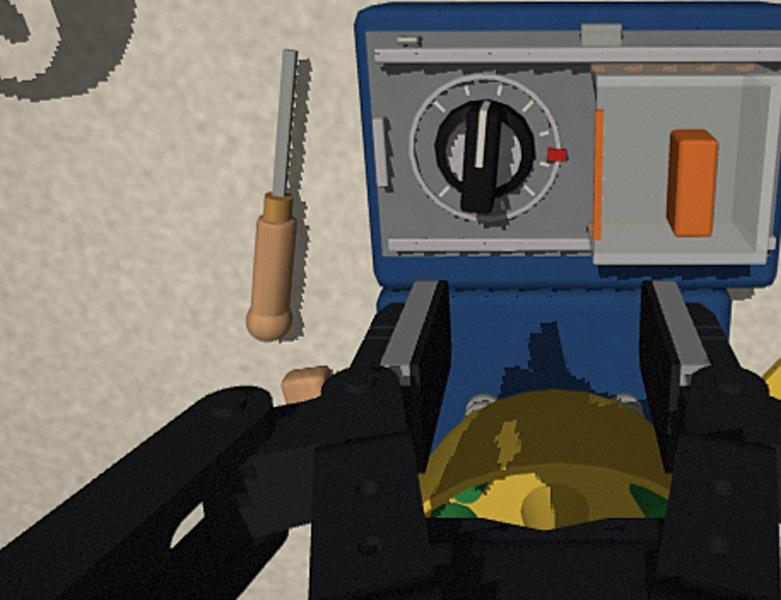

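The knob is fully exposed. The bar's pointer lies at 75.5° (world) and the red mark at -14.4°, so the knob needs about 90° clockwise. The measured axis (0.4926, 0.0910) agrees with the computed (0.4914, 0.0905).

```bash
python3 g.py 0.4922,0.0908,0.146,-14.5
```

```text
t 19.1 p [0.5186 0.0837 0.2822] yaw -8.89 F [-0.5  0.3 -0.1] w 0.501 q [-0.61  0.26  0.44  1.93 -0.13  0.98 -0.26]
0.4922,0.0908,0.146,-14.5 shift [0.014, -0.136, 0.681] turn [-0.0, -0.001, 0.125]
```

```bash
python3 -m jog '[[[0.014,-0.08,0.05],[0,0,0.125]],[[0.014,-0.136,0.15],[0,0,0.125]],[[0.014,-0.136,0.3],[0,0,0.125]],[[0.014,-0.136,0.42],[0,0,0.125]],[[0.014,-0.136,0.52],[0,0,0.125]],[[0.014,-0.136,0.6],[0,0,0.125]],[[0.014,-0.136,0.65],[0,0,0.125]],[[0.014,-0.136,0.67],[0,0,0.125]],[[0.014,-0.136,0.67],[0,0,0.125]],[[0.014,-0.136,0.67],[0,0,0.125]]]'; python3 g.py 0.4922,0.0908,0.146,-14.5;  python3 -m jog '[[[0,0,0],[0,0,0]],[[0,0,0],[0,0,0]],[[0,0,0],[0,0,0]],[[0,0,0],[0,0,0]],[[0,0,0],[0,0,0]],[[0,0,0],[0,0,0]]]' -1 40; python3 g.py
```

```text
clock: 19.93
position: [0.4933, 0.0905, 0.1485]
orientation: [2.485, 1.922, 0.001]
ft_force: [0.0, 0.4, 0.3]
width: 0.5
gripper_force: 0.0
t 19.93 p [0.4933 0.0905 0.1485] yaw -14.57 F [0.  0.4 0.3] w 0.5 q [-0.58  0.41  0.39  2.1  -0.25  0.67 -0.27]
0.4922,0.0908,0.146,-14.5 shift [0.0, -0.006, 0.013] turn [0.001, -0.0, -0.002]
clock: 20.43
position: [0.4927, 0.0908, 0.1493]
orientation: [-2.484, -1.922, -0.002]
ft_force: [-2.6, -0.5, 5.7]
width: 0.135
gripper_force: 40.1
t 20.43 p [0.4927 0.0908 0.1493] yaw -14.55 F [-2.6 -0.5  5.7] w 0.135 q [-0.58  0.41  0.39  2.1  -0.25  0.67 -0.28]
```

```bash
python3 -m jog '[[[0,0,0],[0,0,0.1]],[[0,0,0],[0,0,0.23]],[[0,0,0],[0,0,0.36]],[[0,0,0],[0,0,0.49]],[[0,0,0],[0,0,0.62]],[[0,0,0],[0,0,0.75]],[[0,0,0],[0,0,0.88]],[[0,0,0],[0,0,1]],[[0,0,0],[0,0,1]],[[0,0,0],[0,0,1]]]'; python3 g.py;  python3 -m jog '[[[0,0,0],[0,0,0.1]],[[0,0,0],[0,0,0.23]],[[0,0,0],[0,0,0.36]],[[0,0,0],[0,0,0.49]],[[0,0,0],[0,0,0.62]],[[0,0,0],[0,0,0.75]],[[0,0,0],[0,0,0.88]],[[0,0,0],[0,0,1]],[[0,0,0],[0,0,1]],[[0,0,0],[0,0,1]]]'; python3 g.py
```

```text
clock: 21.27
position: [0.4934, 0.0903, 0.1493]
orientation: [3.031, 0.825, 0.003]
ft_force: [-1.0, -2.5, 4.8]
width: 0.141
gripper_force: 40.1
t 21.27 p [0.4934 0.0903 0.1493] yaw -59.54 F [-1.  -2.5  4.8] w 0.141 q [-0.74  0.45  0.6   2.11 -0.39  0.69 -0.92]
clock: 22.1
position: [0.4935, 0.0893, 0.1493]
orientation: [3.115, -0.398, 0.004]
ft_force: [-0.9, -3.9, 6.7]
width: 0.141
gripper_force: 40.1
t 22.1 p [0.4935 0.0893 0.1493] yaw -104.57 F [-0.9 -3.9  6.7] w 0.141 q [-0.89  0.51  0.82  2.12 -0.55  0.74 -1.54]
```

Next: release, rise, and turn back so the camera sees the knob as before.

```bash
python3 -m jog '[[[0,0,0],[0,0,0]],[[0,0,0],[0,0,0]],[[0,0,0],[0,0,0]],[[0,0,0],[0,0,0]],[[0,0,-0.1],[0,0,0]],[[0,0,-0.3],[0,0,0]],[[0,0,-0.5],[0,0,-0.1]],[[0,0,-0.65],[0,0,-0.25]],[[0,0,-0.65],[0,0,-0.4]],[[0,0,-0.65],[0,0,-0.55]],[[0,0,-0.65],[0,0,-0.7]],[[0,0,-0.65],[0,0,-0.85]],[[0,0,-0.65],[0,0,-1]],[[0,0,-0.65],[0,0,-1]],[[0,0,-0.65],[0,0,-1]]]' 0; python3 g.py 0.5186,0.0837,0.2822,-8.8
```

```text
clock: 23.35
position: [0.4925, 0.0905, 0.2783]
orientation: [-3.032, -0.82, 0.0]
ft_force: [-0.2, -0.1, 0.0]
width: 0.494
gripper_force: 0.0
t 23.35 p [0.4925 0.0905 0.2783] yaw -59.72 F [-0.2 -0.1  0. ] w 0.494 q [-0.94  0.26  0.81  2.   -0.23  0.97 -1.06]
0.5186,0.0837,0.2822,-8.8 shift [0.095, 0.095, -0.02] turn [-0.001, -0.0, -1.132]
```

```bash
python3 -m jog '[[[0.095,0.095,0],[0,0,-0.15]],[[0.095,0.095,0],[0,0,-0.3]],[[0.095,0.095,0],[0,0,-0.45]],[[0.095,0.095,0],[0,0,-0.6]],[[0.095,0.095,0],[0,0,-0.75]],[[0.095,0.095,0],[0,0,-0.9]],[[0.095,0.095,0],[0,0,-1]],[[0.095,0.095,0],[0,0,-1]],[[0.095,0.095,0],[0,0,-1]]]'; python3 k.py;python3 w.py; python3 g.py 0.5697,0.0761,0.25,-8.8
```

```text
clock: 24.1
position: [0.5186, 0.0838, 0.2782]
orientation: [-2.488, -1.917, 0.0]
ft_force: [-0.7, 0.0, -0.1]
width: 0.499
gripper_force: 0.0
bar 1347 [0.4939 0.0906 0.0899] ((493.5391845703125, 89.65892791748047), (13.265686988830566, 42.55440139770508), 75.50137329101562)
white 104 [0.5033 0.087  0.0914]
pointer 104 [0.5033 0.087  0.0914] r 0.0124 world ang -16.6 joint deg 142.80207831300953
red 77 [0.5225 0.0835 0.0647] r 0.0319 world ang -12.7 joint deg 138.8554174178912
0 131 (348, 457, 3)
tab 1444 [0.5696 0.0796 0.1224] ((569.735595703125, 78.60728454589844), (35.55282974243164, 13.989119529724121), 81.22010040283203)
t 24.2 p [0.5186 0.0838 0.2782] yaw -14.7 F [-0.1 -0.5  0.4] w 0.498 q [-0.76  0.28  0.63  1.94 -0.2   0.98 -0.29]
0.5697,0.0761,0.25,-8.8 shift [0.027, 0.257, 0.141] turn [-0.0, 0.0, -0.131]
```

View pics/k.png

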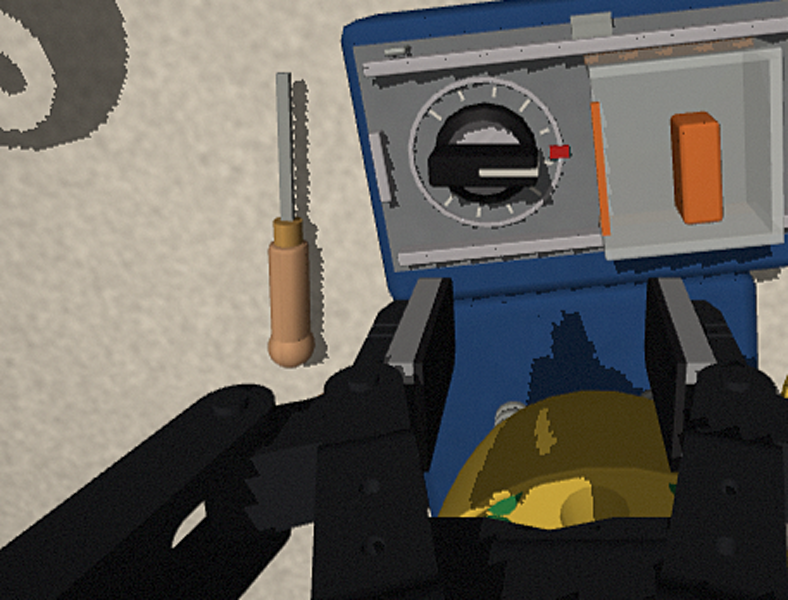

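The white pointer now aligns with the red mark: image (540,173)→(560,152), with the bar at -14.5° and the mark between -13° and -15°. Next I'll slide the guard home.

```bash
python3 -m jog '[[[0.03,0.1,0],[0,0,-0.131]],[[0.03,0.257,0],[0,0,-0.131]],[[0.03,0.257,0.15],[0,0,-0.131]],[[0.03,0.257,0.3],[0,0,-0.131]],[[0.03,0.257,0.4],[0,0,-0.131]],[[0.03,0.257,0.45],[0,0,-0.131]],[[0.03,0.257,0.475],[0,0,-0.131]],[[0.03,0.257,0.475],[0,0,-0.131]],[[0.03,0.257,0.475],[0,0,-0.131]]]';python3 g.py 0.5697,0.077,0.183,-8.8;  python3 -m jog '[[[0,0,0],[0,0,0]],[[0,0,0],[0,0,0]],[[0,0,0],[0,0,0]],[[0,0,0],[0,0,0]],[[0,0,0],[0,0,0]],[[0,0,0],[0,0,0]]]' -1 30; python3 g.py
```

```text
clock: 24.95
position: [0.5706, 0.0768, 0.1843]
orientation: [2.383, 2.046, 0.002]
ft_force: [0.2, 0.8, -0.5]
width: 0.499
gripper_force: 0.0
t 24.95 p [0.5706 0.0768 0.1843] yaw -8.68 F [ 0.2  0.8 -0.5] w 0.499 q [-0.62  0.48  0.55  1.92 -0.33  0.83 -0.05]
0.5697,0.077,0.183,-8.8 shift [0.0, -0.005, 0.006] turn [0.002, -0.001, 0.003]
clock: 25.45
position: [0.5705, 0.0768, 0.1846]
orientation: [2.383, 2.047, 0.003]
ft_force: [-2.1, 0.0, 6.5]
width: 0.15
gripper_force: 32.4
t 25.45 p [0.5705 0.0768 0.1846] yaw -8.66 F [-2.1  0.   6.5] w 0.15 q [-0.62  0.48  0.55  1.92 -0.34  0.83 -0.04]
```

```bash
python3 -m jog '[[[0,-0.04,0],[0,0,0]],[[0,-0.1,0],[0,0,0]],[[0,-0.17,0],[0,0,0]],[[0,-0.24,0],[0,0,0]],[[0,-0.3,0],[0,0,0]],[[0,-0.34,0],[0,0,0]],[[0,-0.36,0],[0,0,0]],[[0,-0.37,0],[0,0,0]],[[0,-0.37,0],[0,0,0]]]';python3 -m jog '[[[0,-0.005,0],[0,0,0]],[[0,-0.01,0],[0,0,0]],[[0,-0.015,0],[0,0,0]],[[0,-0.02,0],[0,0,0]],[[0,-0.02,0],[0,0,0]]]'; python3 g.py
```

```text
clock: 26.2
position: [0.497, 0.088, 0.1845]
orientation: [2.382, 2.047, 0.004]
ft_force: [-0.3, -1.2, 8.2]
width: 0.157
gripper_force: 32.6
clock: 26.62
position: [0.4938, 0.0885, 0.1845]
orientation: [2.382, 2.046, 0.006]
ft_force: [2.1, -0.5, 6.8]
width: 0.153
gripper_force: 32.4
t 26.62 p [0.4938 0.0885 0.1845] yaw -8.66 F [ 2.1 -0.5  6.8] w 0.153 q [-0.72  0.37  0.57  2.09 -0.29  0.75 -0.12]
```

No stop force yet, so I'll creep on.

```bash
python3 -m jog '[[[0,-0.008,0],[0,0,0]],[[0,-0.012,0],[0,0,0]],[[0,-0.016,0],[0,0,0]],[[0,-0.02,0],[0,0,0]],[[0,-0.02,0],[0,0,0]]]'; python3 -m jog '[[[0,-0.005,0],[0,0,0]],[[0,-0.01,0],[0,0,0]],[[0,-0.01,0],[0,0,0]]]'; python3 g.py
```

```text
clock: 27.03
position: [0.4914, 0.0889, 0.1846]
orientation: [2.379, 2.044, 0.01]
ft_force: [6.6, -1.0, 2.3]
width: 0.155
gripper_force: 31.9
clock: 27.28
position: [0.491, 0.089, 0.1846]
orientation: [2.377, 2.041, 0.014]
ft_force: [10.4, -1.7, -2.7]
width: 0.151
gripper_force: 31.3
t 27.28 p [0.491  0.089  0.1846] yaw -8.69 F [10.4 -1.7 -2.7] w 0.151 q [-0.73  0.37  0.57  2.1  -0.29  0.74 -0.13]
```

The force rises to 10 N with almost no motion, so the guard is at its stop. I'll release, rise, and check everything.

```bash
python3 -m jog '[[[0,0,0],[0,0,0]],[[0,0,0],[0,0,0]],[[0,0,0],[0,0,0]],[[0,0,0],[0,0,0]],[[0,0,-0.1],[0,0,0]],[[0,0,-0.3],[0,0,0]],[[0,0,-0.5],[0,0,0]],[[0,0,-0.7],[0,0,0]],[[0,0,-0.7],[0,0,0]],[[0,0,-0.7],[0,0,0]]]' 0; python3 w.py; python3 - <<'E'
from h import *
print("tab wanted near",(.4931,.0903)); print(r.state()["ft_force"].round(1))
E
python3 -m jog '[[[-0.2,-0.2,-0.1],[0,0,0]],[[-0.5,-0.5,-0.1],[0,0,0]],[[-0.8,-0.8,-0.1],[0,0,0]],[[-0.8,-0.8,-0.1],[0,0,0]],[[-0.8,-0.8,-0.1],[0,0,0]],[[-0.8,-0.8,-0.1],[0,0,0]],[[-0.8,-0.8,-0.1],[0,0,0]]]'
python3 - <<'E'
from h import *
im,d,K,T=snap("top"); np.savez("top.npz",im=im,d=d,K=K,T=T)
E
python3 m.py
```

```text
clock: 28.12
position: [0.4874, 0.0895, 0.3253]
orientation: [2.382, 2.048, 0.007]
ft_force: [-0.2, 0.2, -0.6]
width: 0.501
gripper_force: 0.0
tab 921 [0.492  0.0913 0.1226] ((492.0260925292969, 90.35567474365234), (35.454524993896484, 12.622105598449707), 81.26630401611328)
tab wanted near (0.4931, 0.0903)
[-0.4  0.4 -0.4]
clock: 28.75
position: [0.3003, -0.0468, 0.3412]
orientation: [-2.382, -2.042, 0.004]
ft_force: [-0.1, 0.0, -1.0]
width: 0.497
gripper_force: 0.0
rim 519 (array([ 0.49577296, -0.07710084]), np.float64(0.07153268014762391))
housing 2785 0.058586711639146916 ((514.9801025390625, -10.669845581054688), (306.2630920410156, 186.75357055664062), 81.07966613769531)
rack 2688 0.12923239911099063 ((487.0764465332031, 323.49847412109375), (66.61541748046875, 210.28860473632812), 73.44344329833984)
grip 96 0.17042737558138454 0.20452402396715663
74 [0.4870597  0.32290063 0.19838786] ((487.1531982421875, 323.1350402832031), (15.970809936523438, 16.235572814941406), 71.62039947509766)
tab 113 [0.49073925 0.08960139 0.12101963] ((490.7296447753906, 89.66581726074219), (33.68375015258789, 13.498882293701172), 80.22142791748047)
cone 63 [344. 262.] [ 0.542 -0.069  0.106] 0.113
cone 57 [361. 266.] [ 0.533 -0.103  0.106] 0.114
cone 61 [328. 274.] [ 0.516 -0.035  0.106] 0.114
cone 59 [370. 288.] [ 0.486 -0.123  0.106] 0.115
cone 61 [332. 300.] [ 0.462 -0.044  0.107] 0.116
cone 63 [348. 308.] [ 0.447 -0.076  0.106] 0.116
----
126 [0.15222651 0.19617154 0.20149184]
78 [0.48731834 0.3229409  0.19838523] [0.48757423 0.32261325 0.19814406] ((487.4293518066406, 323.1434326171875), (15.953582763671875, 16.89682388305664), 72.83727264404297)
graver [0.55221211 0.29998112 0.18106676]
graver [0.420401   0.33977637 0.1809355 ]
```

The stirrer is back in its hole to within 1 mm, and the tab sits over the knob axis. All six cones are in the bowl, each more than 10 mm from any start position.

```bash
python3 -c "
from station import r
print(r.hand_in())"
```

```text
the job is handed in; nothing more can be done
None
```

The job is handed in at about 29 s with no verdict shown; by my last measurements all six cones were stirred and in the bowl, the stirrer was back in its hole, the pointer was on the red mark and the guard was home against its stop.

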